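# Open the push-and-turn cap of the guarded hob cleaner bottle

## Robot

A 7-joint arm with a two-finger parallel gripper is mounted at the origin on a cart in front of the work surface, level with it; the furniture and walls round the work are solid. World frame = base frame: x ahead of the robot, y to its left, z up, the work surface at z = 0. Lengths are in m, angles in degrees, forces in N, time in s.
With the tool pointing down it reaches from about 0.425 to 0.875 m from the base axis. Payload 4.7 kg.
Tool frame: the origin (TCP) lies midway between the tips of the shut fingers; the grasp point (between the pads) lies 19 mm behind it (grasp_offset is the distance from the TCP to the grasp point, in m); z points along the fingers, y is the line along which they close (so a half turn about z gives the same grasp; the last joint's range is limited). The gripper opens to 85 mm and grips with 20 to 120 N. Pads are 22 mm wide; open, the fingers measure 114 mm over their backs; the gripper's body (76 mm by 85 mm) begins 54 mm behind the grasp point. The pads swing forward as they close: fully open they stand 13 mm farther back than shut.
Start: joints at [65.781, 18.392, -4.016, 83.108, 1.295, 78.541, -3.26], TCP at [0.275, -0.589, 0.231] pointing down, gripper open.
Joint ranges: [-163.93, 163.93], [-17.29, 119.83], [-79.2, 71.16], [3.27, 140.29], [-89.18, 269.18], [5.43, 117.66], [-154.24, 154.24]. Speed limits (degrees/s): [147.25, 147.25, 180, 180, 180, 180, 180].

## Interface

Orientations are given as a 3x3 rotation matrix whose columns are the frame's x, y, z axes.
In Python, from bench import * gives the robot as it stands. Calls block until the motion is done:
- move_to(position, orientation): joint-space move of the TCP to a pose.
- movel(position, v=0.15, rot=None, max_force=None): straight line of the TCP; rot=None keeps the orientation; v is the mean speed in m/s. With max_force (N) it stops when the force on the tool has changed by that much, and returns True; else False.
- move_joints(angles): joint-space move.
- move_gripper(opening, newtons=None): finger opening in m; newtons is the grip in N (None keeps the last); returns when the fingers have stopped.
- pause(seconds).
- inverse_kinematics(position, orientation): joint angles nearest the present ones, or None.
- get_obs(): the state.
- read_camera(name): name is "side" or "top"; returns the picture (480x640x3 uint8, blue, green, red); there is no depth.
- get_calibration(name): a dict with "intrinsics" (3x3 intrinsics, pixels), "world_to_cam" (4x4, takes a point from world to camera coordinates). Camera axes: x right, y down, z forward; pixel columns grow to the right and rows downward; lengths in m; the calibration is good to about 2 mm. A picture is of the moment at which its call begins. get_calibration takes no time and is no camera call.
A pose or a line that the arm cannot do raises IKError and nothing moves.
- hand_in(): hands the job in; it is judged then, once.
The state is a dict: "time_s": time; "joints": joint angles; "joint_vel": joint speeds; "joint_torque": joint torques, N m; "position": TCP position; "tool_rot": TCP orientation; "force": force on the tool from outside, world axes, zero at the start; "ft_torque": the same for the moment, N m; "finger_gap": finger opening in m; "grip_force": force on a finger pad.
Only numpy, scipy, OpenCV 4.12 (cv2) and the standard library are available. Lean on these libraries where they do the work, as an engineer would, in place of code of your own. Each camera call takes 0.05 s, during which the arm holds its last target. There are 200 camera calls.

## Task

The hob cleaner stands in a wire stand under a clear child guard: take the guard by its orange tab and swing it gently all the way back onto its stop, without letting it fall, so that it stays open. Then press the bottle's red safety cap firmly down, keep it pressed while you twist it counterclockwise until it comes free, and lift it straight off. Finish while still holding the cap in the gripper, upright, about 6 cm above the bottle's mouth, and leave the other things on the worktop where they are.

Things in the scene. Friction and masses are not known exactly. Their poses are not given: they have to be found in the camera images.
- stand: Wire stand, fixed on the 5 mm thick hob, 94 (its x) x 136 (its y) x 105 mm. Origin at the centre of its underside, on the bottle's axis. The guard's hinge line runs parallel to the stand's x axis on its -y side, so the guard opens towards the stand's -y (yaw is near pi, so that is roughly to the robot's left). The orange tab is on the +y side.
- guard (a joint): Angle of the clear guard hood: 0 closed, grows as it is lifted, stop at 1.8 rad. The hinge is light (0.02 N m friction): the 0.2 kg hood falls shut if let go below about 0.95 rad, and beyond about 1.2 rad it falls open onto the stop, where it stays.
- guard_hinge (a point): Point at the middle of the guard's hinge line: in the stand's frame y = -62 mm, z = 105 mm. The closed hood reaches 82 mm (x) by 124 mm (y) from here and its top is 185 mm above the worktop.
- guard_tab (a point): Grip point in the orange tab on the hood's +y face: 30 mm out from the face, mid-width, mid-thickness. Tab 36 mm wide (stand's x), 14 thick, 45 long. Closed, the point is 154 mm from the hinge line along the stand's y and 50 mm above it. Pinched across its width from above, the tab pivots between the fingers as the hood swings, so the tool can keep pointing down.
- bottle: Blue bottle with a yellow band, 76 mm wide, clamped fast in the stand; its yaw varies. Origin at the centre of its foot, 10 mm above the worktop (5 above the hob), z up. White neck ends 146 mm above the origin, shoulder below 108 mm. Three bayonet seats hold the cap: turned 0.6 to 1.3 rad (aim at 0.95; end stop at about 1.35) it lifts straight off. It cannot turn unpressed or clockwise.
- cap: Red ribbed round safety cap, 52 mm wide, 40 tall, 60 g, white arrow on top. Origin at the centre of its lower rim, z up; closed, 120 mm above the bottle's origin (top 170 mm above the worktop), its x axis along the bottle's. Grip its sides from above. Pressed down 4 mm or more (best 6 to 8) it turns counterclockwise seen from above.
- spring_plate (a joint): Sprung plate under the cap: how far the cap is pressed in, m. 0 with the cap locked, 0.0085 fully pressed, -0.0015 with the cap off. It pushes up with 6 N at 0 and 12 N at 0.008.
- white_mug: Bystander, to be left alone: white mug, 78 x 110 x 97 mm. Origin at the centre of its underside.
- tumbler: Bystander, to be left alone: clear drinking glass, 83 mm wide, 93 mm tall. Origin at the centre of its underside.
- food_tin: Bystander, to be left alone: food tin, 76 mm wide, 58 mm tall. Origin at the centre of its underside.
- dish_brush: Bystander, to be left alone: pale grey washing-up brush, 267 mm long, lying flat. Origin at the centre of its underside.

How it is judged:
By the outcome, as a careful person would: the job done as asked, in the order asked, and still so for the second after the job is handed in, while the arm keeps its last pose, push and grip.
It also fails if it takes over 51 s, if anything falls off the work surface, if the arm or the gripper's body presses on something with over 40 N, if the wrist force passes 120 N, or if a joint passes its speed limit or range.

## Working session

There is one attempt and no reset: what is moved stays moved. The work goes in short steps, each a Python script; the robot and the scene stay as the last script left them, time stands still between calls to the robot, and variables do not carry over. Pictures are saved under pics/ and viewed, at most 10 in all, crops included, and the job is handed in when it is done.

```bash
mkdir -p pics; python3 - <<'E'
from bench import *
import cv2
for n in("top","side"):
    cv2.imwrite(f"pics/{n}0.png",read_camera(n)); c=get_calibration(n); print(n,c)
o=get_obs(); print(o)
E
```

```text
top {'intrinsics': array([[470.28143203,   0.        , 328.00969405],
       [  0.        , 470.28143203, 230.03058953],
       [  0.        ,   0.        ,   1.        ]]), 'world_to_cam': array([[ 0.0158847 , -0.99982975,  0.00938827, -0.02150583],
       [-0.99286941, -0.01688218, -0.11800559,  0.51440689],
       [ 0.118144  , -0.00744685, -0.99296855,  1.38802744],
       [ 0.        ,  0.        ,  0.        ,  1.        ]])}
side {'intrinsics': array([[551.3022196 ,   0.        , 321.87263396],
       [  0.        , 551.3022196 , 240.22683219],
       [  0.        ,   0.        ,   1.        ]]), 'world_to_cam': array([[-0.08930641, -0.9959106 , -0.01365454,  0.04466624],
       [-0.39408541,  0.04792279, -0.91782356,  0.32594191],
       [ 0.91472458, -0.07658647, -0.39675365,  1.06845341],
       [ 0.        ,  0.        ,  0.        ,  1.        ]])}
{'time_s': 0.1, 'joints': array([65.77972295, 18.43496235, -4.015018  , 83.16768923,  1.29426586,
       78.53944306, -3.2600841 ]), 'joint_vel': array([ 0.02559214, -0.14354186, -0.02398731, -0.13957247, -0.08113248,
        0.08740476, -0.04249933]), 'joint_torque': array([ 2.67978967e-04, -4.94876146e+01, -3.83685334e-01, -3.15211380e+01,
        1.29681488e-02,  7.46763573e-03,  2.67522047e-06]), 'position': array([ 0.27474782, -0.58856005,  0.23033304]), 'tool_rot': array([[ 9.06092632e-01,  4.23078615e-01, -7.91678513e-04],
       [ 4.23079348e-01, -9.06091400e-01,  1.49700904e-03],
       [-8.39805804e-05, -1.69137169e-03, -9.99998566e-01]]), 'force': array([ 0.40891964, -0.42285386,  0.0348729 ]), 'ft_torque': array([ 0.01875718, -0.02682727, -0.01146365]), 'grip_force': 0.0, 'finger_gap': 0.08536906234595527}
```

View pics/top0.png

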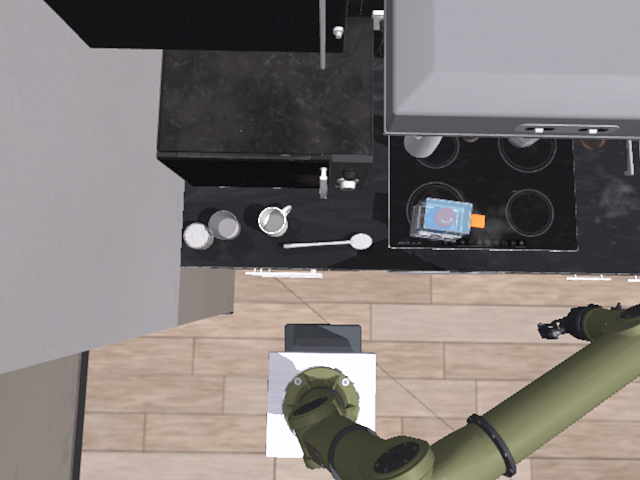

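View pics/side0.png

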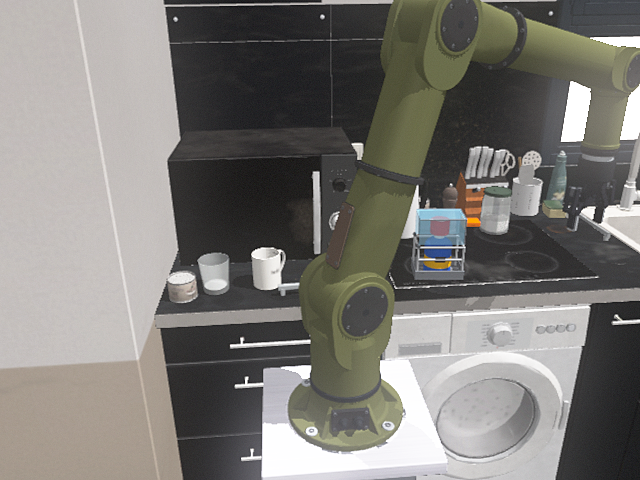

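The top view shows the stand around (440,218), the orange tab at (477,221) pointing right (world -y), and the red cap near (446,217). In the side view the stand is at about (440,240). I'll enlarge both.

```bash
python3 - <<'E'
import cv2
a=cv2.imread("pics/top0.png")[190:250,400:500]; b=cv2.imread("pics/side0.png")[195:290,395:495]
cv2.imwrite("pics/topc.png",cv2.resize(a,None,fx=8,fy=8,interpolation=cv2.INTER_CUBIC))
cv2.imwrite("pics/sidec.png",cv2.resize(b,None,fx=6,fy=6,interpolation=cv2.INTER_CUBIC))
E
```

```text
(no output)
```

View pics/topc.png

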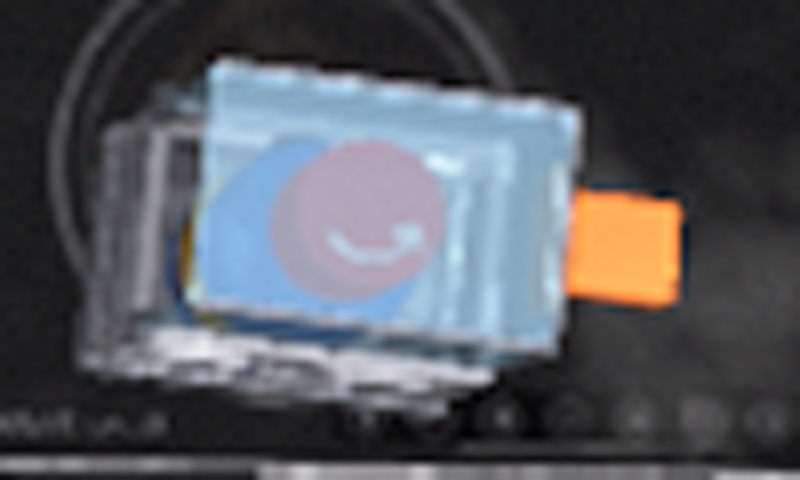

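View pics/sidec.png

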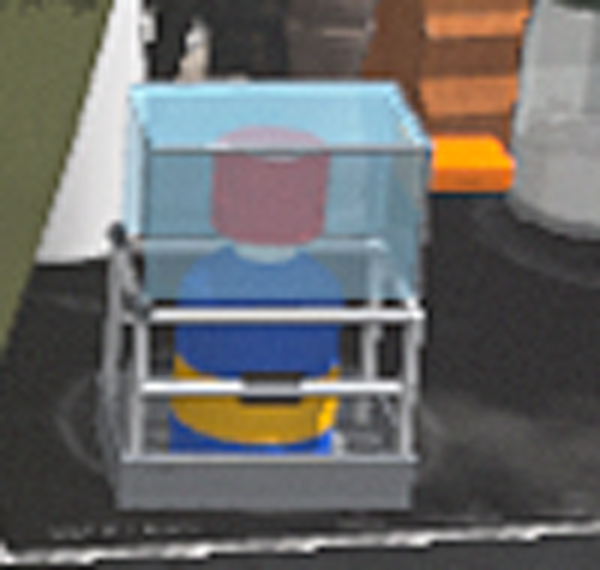

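```bash
cat > fit.py <<'E'
from bench import *
import numpy as np
from scipy.optimize import least_squares
def proj(n,P):
    c=get_calibration(n); P=np.asarray(P,float); q=(c["world_to_cam"][:3,:3]@P.T).T+c["world_to_cam"][:3,3]
    q=(c["intrinsics"]@q.T).T; return q[:,:2]/q[:,2:]
# stand frame (x,y), world z ; crop pixel. stand +x = world -x (near robot)
T=[(-.041,-.062,.185,212,62),(-.041,.062,.185,578,103),(.041,.062,.185,555,352),(.041,-.062,.185,192,303),
   (-.018,.062,.167,572,190),(-.018,.107,.167,682,202),(.018,.107,.167,678,305),(.018,.062,.167,566,296),(0,0,.170,369,217)]
S=[(-.041,-.062,.185,130,85),(-.041,.062,.185,392,85),(.041,.062,.185,430,150),(.041,-.062,.185,150,150),
   (.047,-.068,.005,118,508),(.047,.068,.005,412,508)]
T,S=np.array(T),np.array(S)
pt=(T[:,3:]+.5)/8-.5+[400,190]; ps=(S[:,3:]+.5)/6-.5+[395,195]
def W(p,A): 
    c,s=np.cos(p[2]),np.sin(p[2]); return np.c_[p[0]+c*A[:,0]-s*A[:,1],p[1]+s*A[:,0]+c*A[:,1],A[:,2]]
def solve(t,s):
    f=lambda p:np.r_[(proj("top",W(p,T))-pt).ravel()*t,(proj("side",W(p,S))-ps).ravel()*s]
    return least_squares(f,[.63,-.28,np.pi]),f
if __name__=="__main__":
    for t,s in((1,0),(0,1),(1,1)):
        r,f=solve(t,s); print(r.x[:2],np.degrees(r.x[2])); 
    print(np.round(f(r.x).reshape(-1,2),1))
    p=r.x; print(W(p,np.array([[0,.092,.16],[0,-.062,.11]])), np.hypot(*p[:2]))
E
python3 fit.py
```

```text
[ 0.54136312 -0.33554692] 173.78544534873575
[ 0.54092584 -0.33345665] 173.10391798111183
[ 0.54165842 -0.33479693] 173.49412730933204
[[ 0.5  0.3]
 [ 0.1  1.1]
 [ 0.2 -0.3]
 [-0.2 -0.1]
 [-1.9 -0.5]
 [ 0.6  0.2]
 [-0.1  0.2]
 [-2.4 -0.8]
 [ 0.6 -0.5]
 [-0.  -0.2]
 [ 0.5 -0.4]
 [ 0.5 -0.7]
 [ 0.7 -0.5]
 [ 0.5  0.4]
 [ 0.3  0.4]]
[[ 0.53123435 -0.42620448  0.16      ]
 [ 0.54868333 -0.2731962   0.11      ]] 0.6367753338306817
```

```bash
cat > h.py <<'E'
from bench import *
import numpy as np
C=np.array([.5415,-.3350]); YAW=np.radians(173.6)
def down(phi):  # tool z down, tool y (closing line) along world heading phi
    y=np.array([np.cos(phi),np.sin(phi),0]); z=np.array([0,0,-1.]); return np.c_[np.cross(y,z),y,z]
def W(x,y,z): c,s=np.cos(YAW),np.sin(YAW); return np.array([C[0]+c*x-s*y,C[1]+s*x+c*y,z])
def tab(th,r=.156):  # TCP for tab grip point at guard angle th
    return W(0,-.062+r*np.cos(th)-.05*np.sin(th),.110+r*np.sin(th)+.05*np.cos(th)-.019-.003)
def st(m=""):
    o=get_obs(); print(m,round(o["time_s"],2),"p",o["position"].round(4),"F",o["force"].round(1),"M",o["ft_torque"].round(2),"gap",round(o["finger_gap"],4),"grip",round(o["grip_force"],1),"j",o["joints"].round(0)); return o
E
python3 - <<'E'
from h import *
for a in(0,np.pi):
    print(a,inverse_kinematics(tab(0)+[0,0,.12],down(YAW+a)),inverse_kinematics(tab(1.8),down(YAW+a)))
    for d in(-.5,.5): print("cap",d,inverse_kinematics(W(0,0,.13),down(YAW+a+d)),inverse_kinematics(W(0,0,.25),down(YAW+a+d)))
E
```

```text
0 [  34.51063057   21.66665593    2.95355581   75.81038076   -1.09933349
   82.55043899 -149.00160866] [ -39.28349837   21.5818616    69.96168138   94.22943239  -20.62651769
   78.79772445 -152.91755999]
cap -0.5 [ 77.30690217  37.72969732 -67.61234926  90.56287984  35.6598741
  76.06460201 149.96660427] [ 79.7871367   35.50430936 -75.55376825  81.85895061  34.23749695
  88.3873214  151.2022126 ]
cap 0.5 [  33.07385268   20.51719766   -4.62042922   92.18009075    1.75281663
   67.37338095 -129.68128086] [  34.11187262   16.43910248   -5.94558965   83.51747339    1.70503718
   80.13140222 -129.63672314]
3.141592653589793 [ 50.68170447  22.98077194 -19.47399711  75.07930303   7.53224895
  83.18698835  25.35069236] [ 41.81385261  13.24332751 -29.8810777   91.52366019   6.72589439
  77.02976155   4.67911389]
cap -0.5 [ 44.15535792  21.58744971 -18.51317414  91.72892351   7.24529985
  67.86581773 -10.92962906] [ 44.25590928  17.35688467 -18.77236541  83.10150255   5.58657868
  80.45821484  -9.69464105]
cap 0.5 [ 49.54422416  22.5189703  -25.41718629  91.51557427  10.19249106
  68.27022887  44.28383739] [ 49.62185684  18.16386648 -25.71900586  82.8871984    7.87829052
  80.73280471  46.0008704 ]
```

```bash
sed -i 's/^YAW.*//' h.py; python3 - <<'E'
from h import *
R=down(YAW+np.pi)
move_to(tab(0)+[0,0,.09],R); st("above")
move_gripper(.06,25)
if movel(tab(0),v=.08,max_force=8): st("touch!")
st("down"); 
import cv2; im=read_camera("top"); s=read_camera("side")
cv2.imwrite("pics/g1.png",np.hstack([cv2.resize(im[185:260,400:500],(400,300)),cv2.resize(s[180:280,400:533],(400,300))]))
E
```

```text
above 1.26 p [ 0.5292 -0.4306  0.2279] F [0.5 0.  0.4] M [-0.02  0.08 -0.03] gap 0.0851 grip 0.0 j [ 51.  24. -19.  78.   8.  80.  25.]
down 2.91 p [ 0.5314 -0.4287  0.1388] F [ 0.5  0.1 -0.4] M [-0.02  0.02 -0.02] gap 0.0602 grip 0.0 j [ 51.  27. -19.  84.   9.  71.  24.]
```

View pics/g1.png

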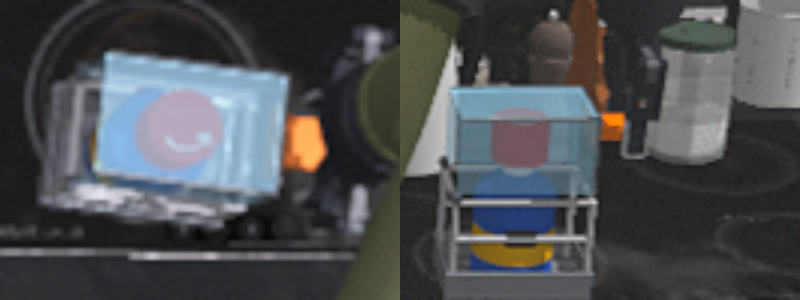

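```bash
python3 - <<'E'
from h import *
from fit import proj
import cv2
o=get_obs(); p=o["position"]; y=o["tool_rot"][:,1]; print(y, o["tool_rot"][:,2])
P=[p+y*.036,p-y*.036,W(0,.062,.167),W(0,.107,.167),W(.018,.107,.167),W(.018,.062,.167)]
s=read_camera("side"); 
q=proj("side",P); print(q.round(1)); print(((q-[400,180])*[3.008,3]).round())
c=cv2.resize(s[190:250,420:500],None,fx=10,fy=10,interpolation=cv2.INTER_CUBIC)
for u,v in (q+.5-[420,190])*10: cv2.circle(c,(int(u),int(v)),4,(0,255,0),-1)
cv2.imwrite("pics/g2.png",c)
E
```

```text
[ 0.9937597  -0.11153733  0.00104274] [ 9.59334309e-04 -8.01412855e-04 -9.99999219e-01]
[[470.9 224.1]
 [476.8 234. ]
 [463.  219.6]
 [479.5 219.5]
 [481.1 221.9]
 [464.4 222. ]]
[[213. 132.]
 [231. 162.]
 [190. 119.]
 [239. 118.]
 [244. 126.]
 [194. 126.]]
```

View pics/g2.png

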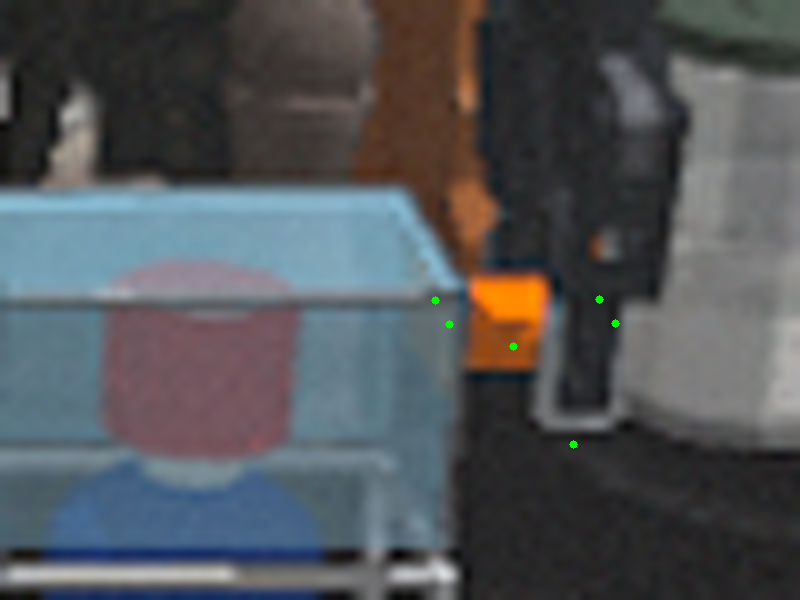

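The fingers straddle the tab: the finger blade is at x 540-622 and the tab end at about 610, and the projected TCP agrees. I'll grip at the nominal point and swing.

```bash
python3 - <<'E'
from h import *
r=.153
movel(tab(0,r),v=.05); move_gripper(.0,30); o=st("gripped")
if .028<o["finger_gap"]<.042:
    for i,th in enumerate(np.linspace(0,1.74,14)[1:]):
        if movel(tab(th,r),v=.06,max_force=25): st("FORCE"); break
        if i%3==0: st(round(th,2))
    st("end")
E
```

```text
gripped 3.64 p [ 0.5328 -0.4256  0.1385] F [ 5.1 -1.2 -0.3] M [-0.3  -0.89  0.02] gap 0.0353 grip 34.4 j [ 51.  26. -19.  84.   9.  71.  24.]
0.13 4.15 p [ 0.5337 -0.4176  0.1582] F [ 7.1 -2.2 -1.2] M [-0.46 -1.25 -0.05] gap 0.0359 grip 34.3 j [ 50.  25. -19.  84.   8.  72.  24.]
0.54 5.67 p [ 0.5381 -0.3791  0.2092] F [ 6.9 -1.8 -0.4] M [-0.46 -1.4   0.01] gap 0.0351 grip 35.3 j [ 49.  21. -21.  83.   7.  77.  21.]
0.94 7.2 p [ 0.5444 -0.3238  0.2414] F [ 7.3 -1.8  0.6] M [-0.33 -1.33  0.06] gap 0.0354 grip 37.1 j [ 46.  17. -22.  84.   7.  79.  17.]
1.34 8.72 p [ 0.5516 -0.2607  0.2495] F [ 7.9 -1.5  2.6] M [-0.37 -1.15  0.1 ] gap 0.0358 grip 40.0 j [ 43.  14. -24.  87.   6.  79.  12.]
1.74 10.25 p [ 0.5587 -0.1991  0.2318] F [ 6.8 -0.   3.1] M [-0.09 -1.11 -0.04] gap 0.0356 grip 43.0 j [ 40.  13. -26.  91.   6.  77.   6.]
end 10.25 p [ 0.5587 -0.1991  0.2318] F [ 6.8 -0.   3.1] M [-0.09 -1.11 -0.04] gap 0.0356 grip 43.0 j [ 40.  13. -26.  91.   6.  77.   6.]
```

```bash
python3 - <<'E'
from h import *
import cv2
r=.153
print(movel(tab(1.84,r),v=.03,max_force=6)); st("stop")
move_gripper(.055); st("rel")
p=get_obs()["position"]; movel(p+[0,0,.09],v=.15); st("up")
im=read_camera("top"); s=read_camera("side")
a=cv2.resize(im[185:245,400:480],(400,300),interpolation=cv2.INTER_CUBIC); b=cv2.resize(s[170:290,380:540],(400,300))
cv2.imwrite("pics/o1.png",np.hstack([a,b]))
E
```

```text
False
stop 10.93 p [ 0.5603 -0.1855  0.2239] F [ 7.1 -0.4  5.6] M [-0.27 -1.01 -0.04] gap 0.0352 grip 43.3 j [ 39.  13. -27.  92.   6.  76.   5.]
rel 11.26 p [ 0.5573 -0.1853  0.2214] F [ 0.6 -0.5  0.1] M [0.03 0.06 0.  ] gap 0.0552 grip 0.0 j [ 39.  13. -27.  92.   6.  76.   5.]
up 12.0 p [ 0.5568 -0.1852  0.3104] F [-0.5 -0.3 -0.7] M [ 0.03 -0.05 -0.02] gap 0.0549 grip 0.0 j [ 39.  11. -27.  84.   5.  86.   6.]
```

View pics/o1.png

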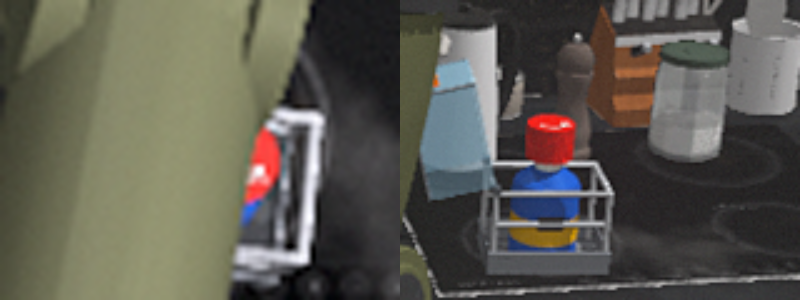

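```bash
sed -i 's/^C=.*/C=np.array([.5415,-.3350]); YAW=np.radians(173.6); CAP=np.array([.5437,-.3350])/' h.py; python3 - <<'E'
from h import *
from fit import proj
import cv2
s=read_camera("side").astype(int)[200:255,420:470]
m=(s[...,2]>120)&(s[...,1]<70)&(s[...,0]<70); v,u=np.nonzero(m); print("red",u.min()+420,u.max()+420,v.min()+200,v.max()+200)
print(proj("side",[[*CAP,.15],[*CAP+[0,.026],.15],[*CAP-[0,.026],.15],[*CAP-[.026,0],.13],[*CAP+[.026,0],.17]]).round(1))
move_gripper(.072,40)
R=down(YAW+np.pi-.47)
move_to([*CAP,.29],R); st("above")
print("touch",movel([*CAP,.133],v=.1,max_force=8)); st("down")
t=read_camera("top"); s=read_camera("side")
cv2.imwrite("pics/c1.png",np.hstack([cv2.resize(t[185:245,400:480],(400,300)),cv2.resize(s[190:250,400:480],(400,300),interpolation=cv2.INTER_CUBIC)]))
E
```

```text
red 430 450 215 235
[[439.8 225.1]
 [430.6 225.5]
 [449.  224.7]
 [442.  235.3]
 [437.7 215.1]]
above 13.12 p [ 0.5436 -0.3353  0.2896] F [0.1 0.5 0.2] M [ 0.06  0.03 -0.04] gap 0.0717 grip 0.0 j [ 44.  17. -19.  79.   5.  85.  -8.]
touch False
down 14.84 p [ 0.5441 -0.3352  0.1338] F [-0.7  0.5  0.5] M [ 0.   -0.02 -0.04] gap 0.0723 grip 0.0 j [ 44.  22. -19.  91.   7.  68.  -9.]
```

View pics/c1.png

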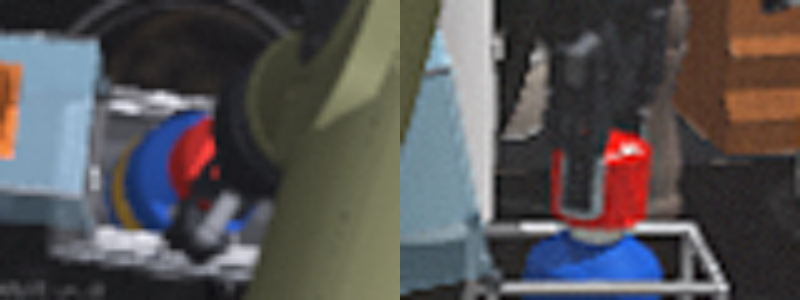

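The guard stays open and the cap sits between the fingers (near finger at about (585,180) in the right crop, cap 553-650). Next I'll grip, centre by force, then press.

```bash
python3 - <<'E'
from h import *
move_gripper(0,40); o=st("grip")
F=o["force"][:2]; F=F*min(1,3*2.4/max(np.linalg.norm(F),1e-6))
p=o["position"].copy()
# commanded target shifts with the contact force (about 2.4 N/mm)
t=np.array([*(CAP+F/2400),.133]); movel(t,v=.02); o=st("centred")
move_gripper(0,110); o=st("hard")
np.save("t.npy",t)
movel(t-[0,0,.0075],v=.01,max_force=35); st("pressed")
E
```

```text
grip 15.25 p [ 0.5436 -0.3349  0.1336] F [-2.   1.7  4.3] M [0.22 0.44 0.04] gap 0.0514 grip 41.6 j [ 44.  22. -19.  91.   7.  68.  -9.]
centred 15.5 p [ 0.5436 -0.335   0.1336] F [ 1.6 -2.3  2.3] M [-0.23 -0.23 -0.01] gap 0.0515 grip 41.7 j [ 44.  22. -19.  91.   7.  68.  -9.]
hard 15.72 p [ 0.5436 -0.3349  0.1338] F [ 1.2 -1.1  4.8] M [-0.31 -0.25 -0.03] gap 0.0502 grip 112.9 j [ 44.  22. -19.  91.   7.  68.  -9.]
pressed 16.62 p [ 0.5436 -0.335   0.1275] F [-0.1 -1.4  9.9] M [-0.03  0.16 -0.03] gap 0.0503 grip 113.1 j [ 44.  22. -19.  92.   7.  68.  -9.]
```

```bash
python3 - <<'E'
from h import *
t=np.load("t.npy")-[0,0,.0083]
movel(t,v=.01); st("pressed")
for d in np.linspace(0,.95,11)[1:]:
    if movel(t,v=.02,rot=down(YAW+np.pi-.47+d),max_force=30): st("FORCE"); break
    st(round(d,2))
E
```

```text
pressed 16.87 p [ 0.5437 -0.335   0.1268] F [-0.5 -1.4 10.6] M [-0.03  0.21 -0.03] gap 0.0504 grip 113.2 j [ 44.  22. -19.  92.   7.  67.  -9.]
0.1 17.12 p [ 0.5439 -0.3348  0.1269] F [-0.9 -0.1 10.9] M [0.02 0.19 0.03] gap 0.0502 grip 113.4 j [ 45.  22. -20.  92.   8.  67.  -4.]
0.19 17.37 p [ 0.5439 -0.3347  0.1268] F [-0.3 -0.3 10.7] M [0.06 0.06 0.02] gap 0.0503 grip 113.4 j [ 46.  22. -20.  92.   8.  68.   1.]
0.29 17.62 p [ 0.5441 -0.3346  0.1269] F [ 0.2 -0.7 10.1] M [0.06 0.08 0.04] gap 0.0503 grip 113.5 j [ 46.  22. -21.  92.   9.  68.   6.]
0.38 17.87 p [ 0.5441 -0.3345  0.1269] F [ 0.6  0.2 10.7] M [-0.01  0.03  0.02] gap 0.0504 grip 113.5 j [ 47.  22. -22.  92.   9.  68.  11.]
0.48 18.12 p [ 0.5441 -0.3344  0.1268] F [ 0.2  0.5 10.6] M [0.07 0.09 0.02] gap 0.0506 grip 113.5 j [ 48.  22. -23.  92.   9.  68.  16.]
0.57 18.37 p [ 0.5441 -0.3344  0.1268] F [-0.3  1.  11. ] M [ 0.09  0.03 -0.  ] gap 0.0505 grip 113.5 j [ 48.  23. -24.  92.  10.  68.  22.]
0.66 18.62 p [ 0.5441 -0.3343  0.1268] F [-0.2 -0.  10.5] M [0.16 0.06 0.02] gap 0.0502 grip 113.5 j [ 49.  23. -25.  92.  10.  68.  27.]
0.76 18.87 p [ 0.5441 -0.3344  0.1268] F [-0.4  0.1 11.4] M [0.08 0.08 0.09] gap 0.0502 grip 113.5 j [ 50.  23. -26.  92.  10.  68.  32.]
0.86 19.12 p [ 0.5441 -0.3343  0.1268] F [ 0.5  1.4 11.3] M [0.06 0.1  0.06] gap 0.0503 grip 113.5 j [ 50.  23. -27.  92.  11.  68.  37.]
0.95 19.37 p [ 0.5441 -0.3343  0.1268] F [-0.5 -0.4 10.4] M [0.01 0.11 0.03] gap 0.0505 grip 113.5 j [ 51.  23. -28.  92.  11.  68.  42.]
```

```bash
python3 - <<'E'
from h import *
import cv2
pc=get_obs()["position"]; t=np.load("t.npy"); t=np.array([pc[0],pc[1],t[2]])
movel(t+[0,0,.002],v=.03); st("unpressed")
if movel([*t[:2],.160],v=.04,max_force=25): st("STUCK")
else:
    movel([*t[:2],.2195],v=.06); pause(.3); st("lifted")
a=read_camera("top"); s=read_camera("side")
cv2.imwrite("pics/f1.png",np.hstack([cv2.resize(a[185:260,400:500],(400,300)),cv2.resize(s[150:270,380:540],(400,300),interpolation=cv2.INTER_CUBIC)]))
E
```

```text
unpressed 19.87 p [ 0.5441 -0.334   0.1348] F [0.6 0.6 4.8] M [0.04 0.06 0.02] gap 0.0498 grip 113.8 j [ 51.  23. -28.  91.  11.  69.  42.]
lifted 22.08 p [ 0.5441 -0.3343  0.2193] F [ 0.  -1.  -0.2] M [-0.04 -0.    0.04] gap 0.0503 grip 113.8 j [ 51.  20. -28.  85.   9.  78.  44.]
```

View pics/f1.png

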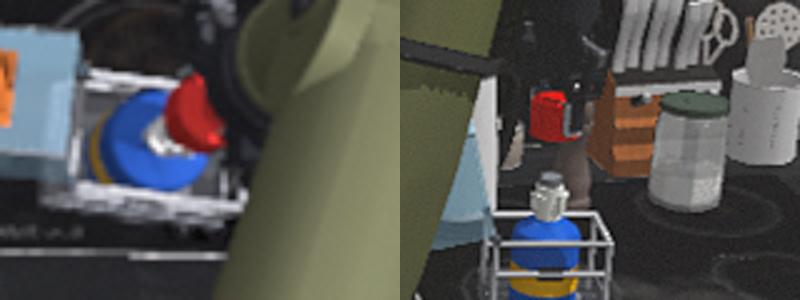

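The cap is off and upright in the gripper. In the side crop its rim is at about row 135 and the white mouth at about row 187, which makes roughly 6 cm. The guard is still open, so I'm handing in.

```bash
python3 -c "
from bench import *
print(hand_in())"
```

```text
the job is handed in; nothing more can be done
None
```

The job is handed in at about 22 s: the guard rests open on its stop, the cap was pressed, twisted free and lifted off, and the gripper holds it upright about 6 cm above the bottle's mouth; the tool went nowhere near the bystanders, but I took no final picture of them.

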